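# Probe two points on an engine cover, then stand the probe in its holder cup

### The job

Take the orange-handled probe from its sloped blue rest and check the engine cover with it: rest the probe's tip lightly on the red pad for about half a second, then on the blue pad for about half a second. Then lower the probe, tip down, into the green holder cup so that it stands upright with its black collar fully down on the cup's rim, and let go of it; never let it drop. Leave the piston, the wrench and the yellow tin where they are.

Things in the scene. Friction and masses are not known exactly. Their poses are not given: they have to be found in the camera images.
- probe: Hand probe, 165 mm long, 70 g. Origin at the tip, z axis from tip to handle end. From the tip: steel cone to 10 mm (4 mm wide at its end), steel shank 9 mm diameter to 62 mm, black collar 28 mm diameter from 62 to 67 mm, orange round handle 18 mm diameter to 165 mm. Centre of mass 73 mm from the tip. It starts in the rest, leaning 40 degrees from vertical, handle up.
- probe_tip (a point): The probe's tip (same point as the probe's origin).
- probe_collar (a point): Centre of the collar's lower face, on the probe's axis, 62 mm from the tip.
- rest: Sloped blue rest, fixed, on a base 130 x 80 x 8 mm; origin under the base's centre. The probe lies in it along the rest's x: tip at x -60, z 20 mm, handle rising to +x at 50 degrees, its end 146 mm high. The open-topped cradle, 31 mm wide, walls as high as the probe's axis, holds it from 18 to 90 mm from its tip; beyond, the handle is free. The probe lifts out straight up.
- holder: Green round holder cup, fixed to the bench: 44 mm outside diameter, 82 mm high, on a base disc 90 mm diameter, 6 mm thick. Round upright hole 16 mm diameter, open at the top, 77 mm deep. Origin at the centre of its underside, z up.
- holder_mouth (a point): Centre of the hole at the cup's rim, 82 mm above the bench.
- cover: Aluminium engine cover fixed to the bench, 100 (its x) x 180 (its y) x 28 mm high, origin at the centre of its underside. The two pads stand on its top, 50 mm either side of the centre along its y, red on one side and blue on the other (which one varies).
- red_pad: Red round test pad on the cover, 24 mm diameter, 4 mm high, fixed; origin at the centre of its underside.
- red_pad_top (a point): Centre of the red pad's top face, 32 mm above the bench.
- blue_pad: Blue round test pad on the cover, 24 mm diameter, 4 mm high, fixed; origin at the centre of its underside.
- blue_pad_top (a point): Centre of the blue pad's top face, 32 mm above the bench.
- piston: Bystander: loose aluminium piston standing crown up, 84 mm diameter, 66 mm high; origin at the centre of its underside.
- wrench: Bystander: loose steel wrench, 180 mm long, lying flat along its x axis; origin on its underside at the middle.
- tin: Bystander: loose yellow tin, 90 mm diameter, 110 mm high; origin at the centre of its underside.

How it is judged:
By the outcome, as a careful person would: the job done as asked, in the order asked, and still so for the second after the job is handed in, with the robot touching nothing.
It also fails if it takes over 64 s, if anything falls off the work surface, if the arm or the gripper's body presses on something with over 40 N, if the wrist force passes 120 N, or if a joint passes its speed limit or range.

### The arm

A 7-joint arm with a two-finger parallel gripper is mounted at the origin on the work surface. World frame = base frame: x ahead of the robot, y to its left, z up, the work surface at z = 0. Lengths are in m, angles in rad, forces in N, time in s.
With the tool pointing down it reaches from about 0.425 to 0.925 m from the base axis. Payload 6.8 kg.
Tool frame: the origin (TCP) lies at the very end of the fingers, on their centre line; the grasp point (between the pads) lies 19 mm behind it; z points along the fingers, y is the line along which they close (so a half turn about z gives the same grasp; the last joint's range is limited). The gripper opens to 85 mm and grips with 20 to 120 N. Pads are 22 mm wide; open, the fingers measure 114 mm over their backs; the gripper's body (76 mm by 85 mm) begins 54 mm behind the grasp point. The pads swing forward as they close: fully open they stand 13 mm farther back than shut.
Start: joints at [1.015, 0.477, 0.022, 1.555, -0.011, 1.109, -0.083], TCP at [0.292, -0.608, 0.231] pointing down, gripper open.
Joint ranges: [-2.96, 2.96], [-0.34, 2.1], [-1.41, 1.46], [0.24, 2.44], [-1.37, 4.51], [0.17, 1.92], [-2.96, 2.96]. Speed limits (rad/s): [2.39, 2.39, 3.14, 3.14, 3.14, 3.14, 3.14].

### API

Orientations are given as a rotation vector (axis times angle).
In Python, from bench import r gives the robot as it stands. The module is installed in compiled form; this text tells all that it offers.
- The arm moves only by the tool servo_tool, never from a script. Its argument "commands" is a list of rows, each a list of 7 numbers: the turn, a rotation vector about the world's x, y, z in degrees, then the shift along the world's x, y, z in mm, then the closure, from 0 (fully open) to 1 (shut). A call has 1 to 5 rows; each row is the pose to reach, as a shift and turn from the pose commanded when the call began; what a row does not reach only later rows make up. A row lasts 1/12 s, in which the tool goes at most 41.7 mm and 7.16 degrees, less where a joint would pass 70% of its speed; a pose out of reach is approached as far as the arm can. A call with a gripper value outside its range is refused whole. The fingers move at their own pace and stop on an object; "force" is the grip in N (left out, the last holds). Time passes only in rows, so rows that repeat a pose let the fingers close. It gives the time, the measured TCP pose, the force, the opening and the grip force at its end, in the units of the state.
- r.get_obs(): the state, without advancing time (a new reading comes with each control period).
- r.grab_frame(name): name is "scene" or "top" or "wrist"; returns (picture, depth): 480x640x3 uint8, blue, green, red; 480x640 float32, m along the optical axis (not along the pixel's ray), 0 where there is no reading.
- r.camera_info(name): a dict with "vertical_fov" (degrees; the focal length in pixels is half the picture's height over the tangent of half this angle, whatever the lens; pixels are square), "cx", "cy" (the principal point, pixels), "cam_to_world" (4x4, takes a point from camera to world coordinates); the wrist camera has in their place "T_tool_cam" (4x4, takes a point from camera to tool coordinates, whose origin is the TCP and whose axes are the flange's). Camera axes: x right, y up, looking along -z (the intrinsics and any distortion apply to the point x, -y, -z); pixel columns grow to the right and rows downward; lengths in m; the calibration is good to about 2 mm. A picture is of the moment at which its call begins: read the wrist's pose just before it. camera_info takes no time and is no camera call.
- r.hand_in(): hands the job in; it is judged then, once.
The state is a dict: "clock": time; "joints": joint angles; "qvel": joint speeds; "tau": joint torques, N m; "tcp_pos": TCP position; "orientation": TCP orientation; "contact_force": force on the tool from outside, world axes, zero at the start; "moment": the same for the moment, N m; "grip_width": finger opening in m; "gripper_force": force on a finger pad.
Only numpy, scipy, OpenCV 4.12 (cv2) and the standard library are available. Lean on these libraries where they do the work, as an engineer would, in place of code of your own. Each camera call takes 0.05 s, during which the arm holds its last target. There are 200 camera calls.

## Working session

There is one attempt and no reset: what is moved stays moved. The work goes in short steps, Python scripts to look and compute and a tool call to move; the robot and the scene stay as the last step left them, time stands still between calls to the robot, and variables do not carry over. Pictures are saved under pics/ and viewed, at most 10 in all, crops included, and the job is handed in when it is done.

Besides the shell and the picture viewer there is one more tool, called after ">>>" in YAML: its name, and indented under it one key for each argument. servo_tool: Moves the arm, as the interface text tells. Its arguments: {"type":"object","properties":{"commands":{"type":"array"},"force":{"type":"number"}},"required":["commands"]}

```bash
mkdir -p pics; cat > h.py <<'E'
import numpy as np, cv2
from bench import r
from scipy.spatial.transform import Rotation as R
def cam(name,obs=None):
    c=r.camera_info(name)
    f=240/np.tan(np.radians(c["vertical_fov"])/2)
    if name=="wrist":
        T=np.eye(4);T[:3,:3]=R.from_rotvec(obs["orientation"]).as_matrix();T[:3,3]=obs["tcp_pos"]
        T=T@np.array(c["T_tool_cam"])
    else: T=np.array(c["cam_to_world"])
    return f,c["cx"],c["cy"],T,c
def cloud(d,C):
    f,cx,cy,T,_=C
    v,u=np.mgrid[:480,:640]
    P=np.stack([(u-cx)/f*d,-(v-cy)/f*d,-d],-1)
    return P@T[:3,:3].T+T[:3,3]
def ray(u,v,z,C):
    f,cx,cy,T,_=C
    d=T[:3,:3]@np.array([(u-cx)/f,-(v-cy)/f,-1]); o=T[:3,3]
    return o+d*(z-o[2])/d[2]
E
python3 - <<'E'
from h import *
o=r.get_obs();print(o)
for n in["scene","top"]:
    im,d=r.grab_frame(n);cv2.imwrite(f"pics/{n}0.png",im);np.savez(f"{n}0.npz",im=im,d=d)
    print(n,{k:v for k,v in r.camera_info(n).items()},(d>0).mean())
print(r.camera_info("wrist"))
E
```

```text
{'clock': 0.0, 'joints': array([ 1.01488275,  0.47782607,  0.02234519,  1.55648242, -0.01152941,
        1.10932802, -0.0831168 ]), 'qvel': array([ 0.00149684, -0.00197502,  0.0002762 ,  0.00063797,  0.00110317,
        0.0011417 , -0.00128033]), 'tau': array([-3.46120951e-04, -5.96443212e+01,  1.60778124e+00, -2.81199718e+01,
        1.24311840e-02,  9.30139533e-03, -2.70689412e-06]), 'tcp_pos': array([ 0.29199223, -0.60788814,  0.23029535]), 'orientation': array([-3.06138320e+00, -6.97132325e-01,  8.50788089e-04]), 'contact_force': array([ 0.67424103, -0.43655063,  1.05549706]), 'moment': array([ 0.00749447, -0.00307141,  0.03304039]), 'gripper_force': 0.0, 'grip_width': 0.0858030359608077}
scene {'vertical_fov': 53.57546218857495, 'cx': 310.01091705826343, 'cy': 240.60512993449163, 'cam_to_world': array([[-0.0213584 , -0.81100418,  0.58465036,  1.03943585],
       [ 0.99961442, -0.00694467,  0.02688446,  0.09588532],
       [-0.0177432 ,  0.58499914,  0.8108398 ,  0.74222661],
       [ 0.        ,  0.        ,  0.        ,  1.        ]])} 0.99603515625
top {'vertical_fov': 43.4432
[... 183 characters left out ...]
e-01, -8.11128788e-02,  1.70903574e-02,
         7.59747464e-02],
       [-1.42290604e-04,  2.07845339e-01,  9.78161691e-01,
         1.38311801e+00],
       [ 0.00000000e+00,  0.00000000e+00,  0.00000000e+00,
         1.00000000e+00]])} 0.9959733072916667
{'vertical_fov': 62.940536776493026, 'cx': 319.5065550044806, 'cy': 236.63545812834047, 'T_tool_cam': array([[-2.55956470e-04,  9.49635771e-01,  3.13355766e-01,
         8.13752149e-02],
       [ 9.99999879e-01,  1.11606802e-04,  4.78595396e-04,
        -1.08808868e-03],
       [ 4.19518673e-04,  3.13355851e-01, -9.49635685e-01,
        -1.43622376e-01],
       [ 0.00000000e+00,  0.00000000e+00,  0.00000000e+00,
         1.00000000e+00]])}
```

View pics/top0.png

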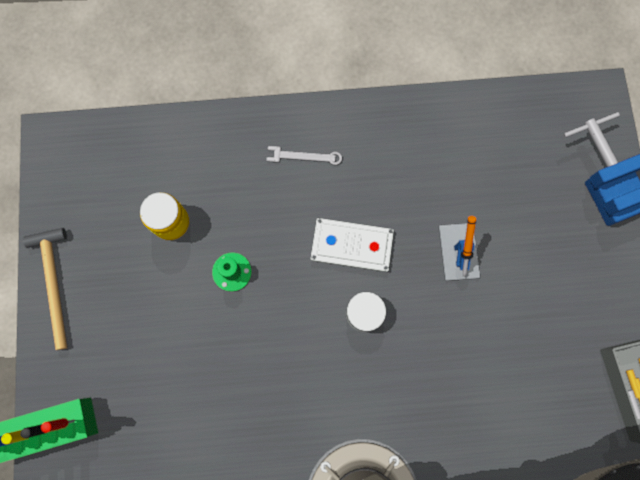

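View pics/scene0.png

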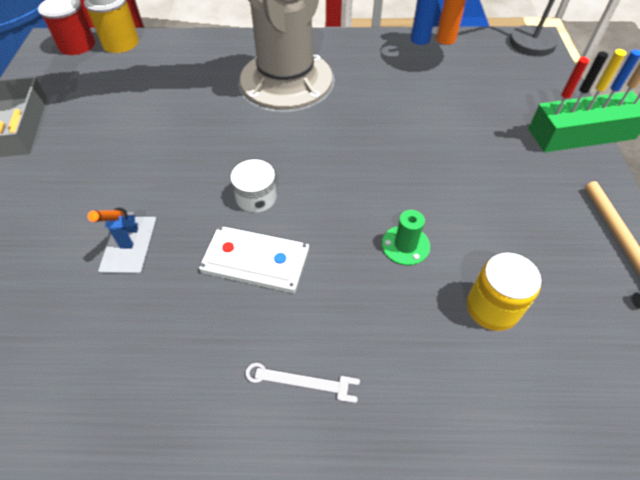

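The top view shows the probe in its rest near (468,245) with the handle end at (471,220), and the red pad at (374,246). The blue pad is at (331,240), the holder at (231,268), the piston at (366,312) and the tin at (165,215). The scene view agrees: holder mouth at (411,219), pads at (228,247) and (280,258).

```bash
cat > m.py <<'E'
from h import *
def load(n):
    z=np.load(f"{n}0.npz");return z["im"],z["d"]
for n in["top","scene"]:
    im,d=load(n);C=cam(n);P=cloud(d,C)
    hsv=cv2.cvtColor(im,cv2.COLOR_BGR2HSV)
    H,S,V=[hsv[...,i].astype(int) for i in range(3)]
    hi=lambda m:m&(P[...,0]>.2)&(P[...,0]<1)&(abs(P[...,1])<.6)
    print(n,"bench z",np.median(P[...,2][(S<80)&(P[...,0]>.3)&(P[...,0]<.8)&(abs(P[...,1])<.4)]))
    def comps(name,m,amin,z=None):
        k,l,st,ce=cv2.connectedComponentsWithStats(hi(m).astype(np.uint8))
        for i in range(1,k):
            if st[i,4]>=amin:
                p=P[l==i]
                print(" ",name,"area",st[i,4],"px",ce[i].round(1),"ray",None if z is None else ray(*ce[i],z,C).round(4),"med",np.median(p,0).round(4),"zmax",np.percentile(p[:,2],98).round(4))
    red=((H<4)|(H>175))&(S>150)&(V>100)
    comps("red",red,15,.032)
    comps("blue",(H>100)&(H<120)&(S>150)&(V>60),15,.032)
    comps("green",(H>50)&(H<75)&(S>150)&(V>40),40)
    rim=(H>50)&(H<75)&(S>100)&(P[...,2]>.074)
    comps("rim",rim,10,.082)
    org=(H>=5)&(H<18)&(S>180)&(V>80)&(P[...,1]<-.1)
    comps("orange",org,15)
    p=P[hi(org)&(P[...,2]>.04)]
    if len(p):
        c=p.mean(0);w=np.linalg.svd(p-c)[2][0];w*=np.sign(w[2]);print("  axis",w,"tilt",np.degrees(np.arccos(w[2])),"az",np.degrees(np.arctan2(w[1],w[0])),c, p[p[:,2].argmax()])
    # rest base plate
    base=(P[...,1]<-.1)&(P[...,2]>.004)&(P[...,2]<.014)&(S<70)&(V>120)&hi(np.ones_like(H,bool))
    k,l,st,ce=cv2.connectedComponentsWithStats(base.astype(np.uint8))
    for i in range(1,k):
        if st[i,4]>150:
            c=max(cv2.findContours((l==i).astype(np.uint8),0,2)[0],key=cv2.contourArea)
            q=np.array([ray(*x,.008,C)[:2] for x in c[:,0]],np.float32);rr=cv2.minAreaRect(q);print("  base",rr,cv2.boxPoints(rr).round(4).tolist())
E
python3 m.py
```

```text
top bench z 0.00018631655602685537
  red area 64 px [373.9 246.1] ray [ 0.5416 -0.0749  0.032 ] med [ 0.5417 -0.0752  0.0317] zmax 0.0363
  red area 52 px [ 46.9 426.1] ray [0.2081 0.6655 0.032 ] med [0.2187 0.5918 0.2016] zmax 0.2061
  blue area 278 px [597.3 179.3] ray [ 0.6566 -0.612   0.032 ] med [ 0.6463 -0.591   0.0804] zmax 0.1044
  blue area 62 px [330.7 239.7] ray [0.5646 0.022  0.032 ] med [0.5643 0.022  0.0317] zmax 0.037
  blue area 146 px [459.6 253.6] ray [ 0.5082 -0.2678  0.032 ] med [ 0.5058 -0.2625  0.0501] zmax 0.086
  green area 1093 px [231.5 271.4] ray None med [0.5078 0.2498 0.0088] zmax 0.0859
  green area 655 px [ 81.8 414.2] ray None med [0.2276 0.5794 0.067 ] zmax 0.076
  rim area 274 px [227.3 266.8] ray [0.5131 0.2543 0.082 ] med [0.5133 0.2541 0.0817] zmax 0.0877
  orange area 287 px [469.2 235.9] ray None med [ 0.5315 -0.2716  0.117 ] zmax 0.1514
  axis [ 0.65412031 -0.02194616  0.75607208] tilt 40.88086587964072 az -1.9215893487163356 [ 0.53086633 -0.27187869  0.11588805] [ 0.55319077 -0.27135075  0.15431405]
  base ((0.5181807279586792, -0.265597164630
[... 788 characters left out ...]
x [407.  239.4] ray None med [0.5297 0.2479 0.019 ] zmax 0.0837
  rim area 401 px [411.9 220.4] ray [0.518  0.2522 0.082 ] med [0.5178 0.2526 0.0818] zmax 0.0845
  orange area 216 px [106.5 214.8] ray None med [ 0.5423 -0.2691  0.1229] zmax 0.1507
  axis [ 0.67682585 -0.04151941  0.73497136] tilt 42.69520375327781 az -3.510370465293354 [ 0.54069325 -0.27001881  0.12129211] [ 0.55879165 -0.2758127   0.15329675]
  base ((0.520121157169342, -0.27523377537727356), (0.08172795921564102, 0.13189078867435455), 89.1685791015625) [[0.4535999894142151, -0.3151000142097473], [0.5855000019073486, -0.31709998846054077], [0.5867000222206116, -0.2353000044822693], [0.454800009727478, -0.23340000212192535]]
```

```bash
cat >> h.py <<'E'
def ori(tilt,yaw=0):
    # tool down, y_t=-y; tilt deg: tool z leans to -x; yaw about world z
    t=np.radians(tilt);s,c=np.sin(t),np.cos(t)
    return R.from_euler('z',yaw,degrees=True)*R.from_matrix(np.array([[c,0,-s],[0,-1,0],[-s,0,-c]]).T)
def go(p,Rt):
    o=r.get_obs();Rn=R.from_rotvec(o["orientation"])
    t=np.degrees((Rt*Rn.inv()).as_rotvec());s=1e3*(np.array(p)-o["tcp_pos"])
    print("turn",t.round(2),np.linalg.norm(t).round(1),"shift",s.round(1),np.linalg.norm(s).round(1),"t",o["clock"].__round__(2))
E
python3 - <<'E'
from h import *
R1=ori(40,-.8);print(R1.as_matrix().round(2));go([.61,-.27,.24],R1)
E
```

```text
[[ 0.77 -0.01 -0.64]
 [-0.01 -1.    0.01]
 [-0.64  0.   -0.77]]
turn [ -8.77  39.37 -25.33] 47.6 shift [318.  338.    9.6] 464.2 t 0.1
```

>>> servo_tool:
  commands:
    - [-1,4,-3,26,28,5,0]
    - [-2,8,-5.5,52,56,10,0]
    - [-2.5,12,-7.5,80,84,15,0]
    - [-3,16,-10,106,112,20,0]
    - [-4,20,-13,134,142,25,0]

```text
clock: 0.52
tcp_pos: [0.4267, -0.4654, 0.2569]
orientation: [-3.065, -0.331, 0.559]
contact_force: [1.0, -1.2, -0.4]
grip_width: 0.0854
gripper_force: 0.0
```

>>> servo_tool:
  commands:
    - [-1,4,-3,26,28,0,0]
    - [-2,8,-5.5,52,56,0,0]
    - [-2.5,12,-7.5,80,84,0,0]
    - [-3,16,-10,106,112,0,0]
    - [-4,18,-12,134,142,0,0]

```text
clock: 0.93
tcp_pos: [0.5612, -0.3227, 0.2548]
orientation: [-2.952, 0.013, 1.039]
contact_force: [0.4, -1.0, -0.3]
grip_width: 0.0852
gripper_force: 0.0
```

```bash
python3 - <<'E'
from h import *
go([.61,-.274,.24],ori(40,-.8))
E
```

```text
turn [-0.46  1.21 -0.13] 1.3 shift [ 48.8  48.7 -14.8] 70.5 t 0.93
```

Reachable so far. Finish the approach pose and look with the wrist camera.

>>> servo_tool:
  commands:
    - [0,0.5,0,24,24,-5,0]
    - [-0.5,1.2,0,49,49,-15,0]
    - [-0.5,1.2,0,49,49,-15,0]
    - [-0.5,1.2,0,49,49,-15,0]

```text
clock: 1.27
tcp_pos: [0.6108, -0.2718, 0.2385]
orientation: [-2.95, 0.006, 1.069]
contact_force: [-1.0, -0.7, 0.9]
grip_width: 0.085
gripper_force: 0.0
```

```bash
python3 - <<'E'
from h import *
go([.61,-.274,.24],ori(40,-.8))
o=r.get_obs();im,d=r.grab_frame("wrist");cv2.imwrite("pics/w1.png",im)
C=cam("wrist",o);P=cloud(d,C)
hsv=cv2.cvtColor(im,cv2.COLOR_BGR2HSV);H,S,V=[hsv[...,i].astype(int) for i in range(3)]
m=(H>=5)&(H<18)&(S>180)&(V>80)&(abs(P[...,1]+.274)<.05)&(P[...,2]>.03)
p=P[m];print(m.sum(),o["joints"].round(2))
# y-centre of handle by x-slices along axis
for z0 in np.arange(.07,.16,.01):
    q=p[abs(p[:,2]-z0)<.005]
    if len(q)>10: print(z0.round(3),len(q),"x",q[:,0].min().round(4),q[:,0].max().round(4),"y",np.percentile(q[:,1],[1,99]).round(4),q[:,1].mean().round(4))
c=p.mean(0);print(c)
E
```

```text
turn [-0.12  0.17 -0.54] 0.6 shift [-0.8 -2.2  1.5] 2.8 t 1.27
512 [ 0.16  0.87  0.19  1.03  0.07  1.91 -1.24]
0.14 102 x 0.5663 0.571 y [-0.2816 -0.2696] -0.2758
0.15 403 x 0.5578 0.5692 y [-0.2836 -0.2677] -0.2758
[ 0.56754223 -0.2757043   0.14952936]
```

View pics/w1.png

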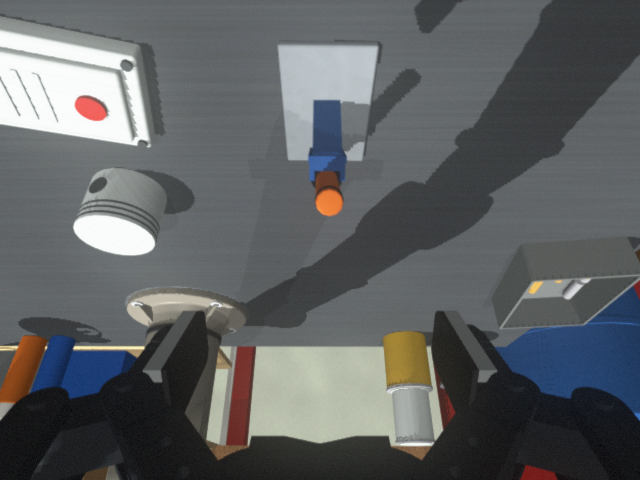

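The wrist view shows the handle's end cap at (329,201) and the rest plate spanning (280–380, 42–160), so the tool is nearly in line with the probe. Joint 6 is at its limit, so I'll use less tilt (28°).

```bash
python3 - <<'E'
from h import *
o=r.get_obs();C=cam("wrist",o);im=cv2.imread("pics/w1.png")
for u,v in[(278.5,43),(379.5,43),(288,160)]: print(ray(u,v,.008,C).round(4))
print("cap",ray(329,201,.146,C).round(4))
Rt=ori(28,-.8)
y=np.array
ax=np.array([np.sin(np.radians(40)),np.sin(np.radians(40))*np.tan(np.radians(-.8)),np.cos(np.radians(40))])
tip=np.array([.519-.06,-.2743,.02]);print("cap model",(tip+.165*ax).round(4))
z=Rt.as_matrix()[:,2]
g=tip+.128*ax+.019*z;print("grasp tcp",g.round(4))
go(g-z*.1+np.array([0,0,0]),Rt); go(g,Rt)
E
```

```text
[ 0.583  -0.2406  0.008 ]
[ 0.5823 -0.3197  0.008 ]
[ 0.4512 -0.2379  0.008 ]
cap [ 0.5608 -0.2786  0.146 ]
cap model [ 0.5651 -0.2758  0.1464]
grasp tcp [ 0.5324 -0.2753  0.1013]
turn [ -0.13 -11.78  -0.34] 11.8 shift [-30.2  -1.6 -50.3] 58.7 t 1.32
turn [ -0.13 -11.78  -0.34] 11.8 shift [ -77.2   -0.9 -138.6] 158.7 t 1.32
```

>>> servo_tool:
  commands:
    - [0,-6,0,-15,-2,-25,0]
    - [0,-11.8,-0.5,-30,-3,-50,0]
    - [0,-11.8,-0.5,-46,-3,-80,0]
    - [0,-11.8,-0.5,-62,-3,-110,0]
    - [0,-11.8,-0.5,-77,-3,-138,0]

```text
clock: 1.73
tcp_pos: [0.5297, -0.2806, 0.1037]
orientation: [-3.043, 0.033, 0.752]
contact_force: [0.2, 0.1, -0.2]
grip_width: 0.0855
gripper_force: 0.0
```

>>> servo_tool:
  commands:
    - [0,0,0,0,0,0,0]
    - [0,0,0,0,0,0,0.3]
    - [0,0,0,0,0,0,0.5]
  force: 40

```text
clock: 1.98
tcp_pos: [0.5336, -0.2797, 0.1053]
orientation: [-3.044, 0.029, 0.75]
contact_force: [0.4, -0.3, 0.3]
grip_width: 0.064
gripper_force: 0.0
```

```bash
python3 - <<'E'
from h import *
go([ 0.5324,-0.2753,0.1013],ori(28,-.8))
o=r.get_obs();print(o["joints"].round(2),o["grip_width"],o["contact_force"])
im,d=r.grab_frame("wrist");cv2.imwrite("pics/w2.png",im)
E
```

```text
turn [-0.09  0.32  0.33] 0.5 shift [-1.2  4.4 -4. ] 6.0 t 1.98
[ 0.21  0.75  0.15  1.5   0.05  1.36 -1.26] 0.06400417437595832 [ 0.44253095 -0.25734419  0.26166762]
```

View pics/w2.png

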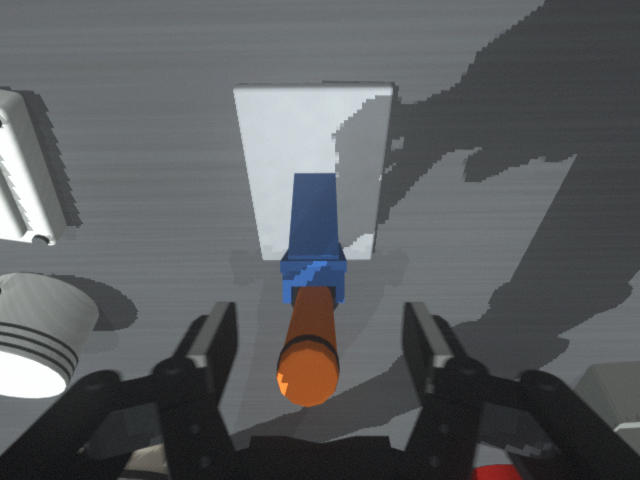

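The handle cap is at (308,375), about 12 px left of the finger midline (~320), so I shift +4 mm in y, lower by 4 mm and close.

>>> servo_tool:
  commands:
    - [0,0,0,-1,4,-4,0.5]
    - [0,0,0,-1,4,-4,0.6]
    - [0,0,0,-1,4,-4,0.8]
    - [0,0,0,-1,4,-4,1]
    - [0,0,0,-1,4,-4,1]
  force: 50

```text
clock: 2.45
tcp_pos: [0.5318, -0.2747, 0.0997]
orientation: [-3.043, 0.027, 0.753]
contact_force: [0.9, -0.5, 1.5]
grip_width: 0.0167
gripper_force: 48.8
```

>>> servo_tool:
  commands:
    - [0,0,0,0,0,0,1]
    - [0,0,0,0,0,0,1]
    - [0,0,0,0,0,0,1]
    - [0,0,0,0,0,0,1]

```text
clock: 2.78
tcp_pos: [0.5318, -0.2748, 0.0996]
orientation: [-3.043, 0.027, 0.753]
contact_force: [2.1, -1.4, 2.5]
grip_width: 0.0172
gripper_force: 48.9
```

>>> servo_tool:
  commands:
    - [0,0,0,0,0,10,1]
    - [0,0,0,0,0,25,1]
    - [0,0,0,0,0,50,1]
    - [0,0,0,0,0,80,1]
    - [0,0,0,0,0,110,1]

```text
clock: 3.2
tcp_pos: [0.5302, -0.2738, 0.2103]
orientation: [-3.04, 0.027, 0.758]
contact_force: [-0.1, -0.6, -0.6]
grip_width: 0.0166
gripper_force: 56.4
```

>>> servo_tool:
  commands:
    - [0,-5,0,0,0,20,1]
    - [0,-10,0,0,0,40,1]
    - [0,-17,0,0,0,50,1]
    - [0,-24,0,0,0,50,1]
    - [0,-30,0,0,0,50,1]

```text
clock: 3.62
tcp_pos: [0.5312, -0.2748, 0.2619]
orientation: [-3.13, 0.025, -0.071]
contact_force: [-0.3, 0.5, -1.8]
grip_width: 0.0169
gripper_force: 56.4
```

>>> servo_tool:
  commands:
    - [0,-5,0,0,0,0,1]
    - [0,-10,0,0,0,0,1]
    - [0,-10,0,0,0,0,1]
    - [0,-10,0,0,0,0,1]
    - [0,-10,0,0,0,0,1]

```text
clock: 4.03
tcp_pos: [0.5317, -0.274, 0.2598]
orientation: [-3.111, 0.021, -0.329]
contact_force: [0.4, 0.0, -0.4]
grip_width: 0.0168
gripper_force: 56.4
```

```bash
cat > see.py <<'E'
from h import *
import sys
tag=sys.argv[1]
o=r.get_obs();print(o["tcp_pos"].round(4),o["orientation"].round(3),o["joints"].round(2),o["clock"],o["contact_force"].round(1))
for n in["scene","top","wrist"]:
    im,d=r.grab_frame(n);cv2.imwrite(f"pics/{n}_{tag}.png",im);np.savez(f"{n}_{tag}.npz",im=im,d=d)
    C=cam(n,o);P=cloud(d,C)
    near=np.linalg.norm((P-o["tcp_pos"])[...,:2],axis=-1)<.09
    near&=(P[...,2]<o["tcp_pos"][2]+.05)&(P[...,2]>o["tcp_pos"][2]-.16)&(d>0)
    hsv=cv2.cvtColor(im,cv2.COLOR_BGR2HSV);H,S,V=[hsv[...,i].astype(int) for i in range(3)]
    for k,m in[("orange",(H>=4)&(H<18)&(S>170)&(V>50)),("other",(P[...,2]<o["tcp_pos"][2]-.03)&((H<4)|(H>18)|(S<170)))]:
        m=m&near; 
        if m.sum()>8:
            p=P[m];print(n,k,m.sum(),p.mean(0).round(4),p.min(0).round(4),p.max(0).round(4))
            for z0 in np.arange(p[:,2].min(),p[:,2].max(),.015):
                q=p[(p[:,2]>=z0)&(p[:,2]<z0+.015)]
                if len(q)>5 and n!="top":print("   z",q[:,2].mean().round(4),len(q),"xm",q[:,0].mean().round(4),"xr",np.percentile(q[:,0],[3,97]).round(4),"ym",q[:,1].mean().round(4),"yr",np.percentile(q[:,1],[3,97]).round(4))
E
python3 see.py a
```

```text
[ 0.5317 -0.274   0.2598] [-3.111  0.021 -0.329] [ 0.34  0.23  0.1   1.86 -0.16  0.87 -1.06] 4.0333 [ 0.4  0.  -0.4]
scene orange 510 [ 0.5371 -0.2728  0.262 ] [ 0.5099 -0.2875  0.2142] [ 0.5451 -0.2642  0.3095]
   z 0.2227 76 xm 0.5407 xr [0.5342 0.5443] ym -0.2708 yr [-0.2822 -0.2648]
   z 0.2364 89 xm 0.5395 xr [0.5346 0.543 ] ym -0.2699 yr [-0.2774 -0.2652]
   z 0.2512 92 xm 0.5384 xr [0.5338 0.5416] ym -0.2711 yr [-0.2786 -0.2657]
   z 0.2672 61 xm 0.5375 xr [0.5345 0.5397] ym -0.2753 yr [-0.2822 -0.2705]
   z 0.2819 73 xm 0.5359 xr [0.5323 0.5387] ym -0.2751 yr [-0.2827 -0.2697]
   z 0.2969 85 xm 0.5343 xr [0.5313 0.5366] ym -0.2738 yr [-0.2823 -0.2679]
   z 0.3073 34 xm 0.5285 xr [0.5111 0.5359] ym -0.278 yr [-0.2873 -0.2693]
scene other 295 [ 0.5412 -0.2707  0.1966] [ 0.5221 -0.2883  0.1499] [ 0.55   -0.2592  0.2296]
   z 0.1585 33 xm 0.5438 xr [0.5396 0.5462] ym -0.2716 yr [-0.2752 -0.2693]
   z 0.1728 47 xm 0.5428 xr [0.5388 0.5458] ym -0.2717 yr [-0.2758 -0.2689]
   z 0.1881 48 xm 0.5409 xr [0.5359 0.5438] ym -0.2717 yr [-0.2762 -0.2691]
   z 0.2 28 xm 0.5396 xr [0.5335 0.
[... 530 characters left out ...]
 z 0.2672 246 xm 0.5387 xr [0.5354 0.5402] ym -0.2723 yr [-0.2791 -0.2656]
   z 0.2816 603 xm 0.5367 xr [0.5332 0.5386] ym -0.2725 yr [-0.2802 -0.2656]
   z 0.296 958 xm 0.535 xr [0.5314 0.537 ] ym -0.273 yr [-0.2804 -0.2657]
   z 0.3085 161 xm 0.5334 xr [0.5294 0.5356] ym -0.2725 yr [-0.2806 -0.265 ]
wrist other 1290 [ 0.5421 -0.2725  0.2151] [ 0.5266 -0.2859  0.1582] [ 0.5503 -0.2585  0.2297]
   z 0.1658 61 xm 0.5452 xr [0.5432 0.5462] ym -0.2721 yr [-0.2757 -0.2683]
   z 0.1745 6 xm 0.5449 xr [0.5448 0.545 ] ym -0.2721 yr [-0.2736 -0.2706]
   z 0.216 986 xm 0.5418 xr [0.5298 0.5498] ym -0.2725 yr [-0.2852 -0.2596]
   z 0.225 237 xm 0.5423 xr [0.5373 0.5446] ym -0.2726 yr [-0.2808 -0.264 ]
```

The hand-held probe hangs about 5.5° off vertical, with its top towards -x. I'll straighten it, grip harder and carry it over the red pad.

>>> servo_tool:
  commands:
    - [-0.6,5.6,0,0,0,0,1]
    - [-0.6,5.6,0,2,30,0,1]
    - [-0.6,5.6,0,4,65,0,1]
    - [-0.6,5.6,0,6,100,0,1]
    - [-0.6,5.6,0,8,130,-10,1]
  force: 80

```text
clock: 4.6
tcp_pos: [0.5413, -0.1419, 0.2507]
orientation: [-3.135, 0.019, -0.183]
contact_force: [0.8, 0.6, -1.2]
grip_width: 0.0163
gripper_force: 78.0
```

>>> servo_tool:
  commands:
    - [0,0,0,2,30,-15,1]
    - [0,0,0,2,55,-30,1]
    - [0,0,0,2,66,-50,1]
    - [0,0,0,2,66,-50,1]
    - [0,0,0,2,66,-50,1]

```text
clock: 5.02
tcp_pos: [0.5411, -0.0777, 0.1984]
orientation: [-3.135, 0.018, -0.175]
contact_force: [1.0, -0.8, -0.4]
grip_width: 0.016
gripper_force: 78.0
```

```bash
python3 see.py b; python3 - <<'E'
import cv2
a=cv2.imread("pics/scene_b.png")[130:330,140:400];cv2.imwrite("pics/cb.png",cv2.resize(a,None,fx=3,fy=3,interpolation=cv2.INTER_CUBIC)[:600,:780])
E
```

```text
[ 0.5411 -0.0777  0.1984] [-3.135  0.018 -0.175] [ 0.03  0.25  0.    1.98 -0.01  0.8  -1.55] 5.0167 [ 1.  -0.8 -0.4]
scene orange 377 [ 0.5471 -0.0773  0.2025] [ 0.5309 -0.0889  0.1536] [ 0.5505 -0.0689  0.2483]
   z 0.1621 56 xm 0.5472 xr [0.5432 0.5497] ym -0.076 yr [-0.0836 -0.0698]
   z 0.1761 60 xm 0.5472 xr [0.5433 0.5497] ym -0.0759 yr [-0.083  -0.0701]
   z 0.1906 53 xm 0.5476 xr [0.5447 0.5493] ym -0.0765 yr [-0.083  -0.0707]
   z 0.206 61 xm 0.5474 xr [0.544  0.5494] ym -0.0786 yr [-0.0861 -0.0725]
   z 0.2212 61 xm 0.5473 xr [0.5424 0.5495] ym -0.0785 yr [-0.0862 -0.0724]
   z 0.2356 60 xm 0.5473 xr [0.545  0.5495] ym -0.0774 yr [-0.0841 -0.0717]
   z 0.2465 26 xm 0.5442 xr [0.5324 0.5488] ym -0.0792 yr [-0.0885 -0.0701]
scene other 214 [ 0.5452 -0.0764  0.1377] [ 0.5283 -0.0919  0.0892] [ 0.5552 -0.0638  0.1684]
   z 0.0985 23 xm 0.5438 xr [0.5414 0.5461] ym -0.0771 yr [-0.0808 -0.0739]
   z 0.1121 29 xm 0.5436 xr [0.5414 0.5454] ym -0.0774 yr [-0.0813 -0.0737]
   z 0.1269 32 xm 0.5435 xr [0.5392 0.5455] ym -0.077 yr [-0.0819 -0.0738]
   z 0.1417 9 xm 0.5479 xr [0.5435 0.
[... 153 characters left out ...]
 [ 0.5273 -0.0764  0.1036] [ 0.5426 -0.0637  0.159 ]
wrist orange 947 [ 0.5481 -0.0764  0.2354] [ 0.543  -0.0846  0.2151] [ 0.5501 -0.0681  0.2484]
   z 0.2258 211 xm 0.5483 xr [0.545  0.5496] ym -0.0767 yr [-0.0836 -0.0706]
   z 0.236 599 xm 0.5481 xr [0.5451 0.5495] ym -0.0763 yr [-0.0833 -0.0694]
   z 0.2475 137 xm 0.5478 xr [0.5443 0.5493] ym -0.0767 yr [-0.0839 -0.0697]
wrist other 1300 [ 0.547  -0.0767  0.1533] [ 0.5326 -0.0906  0.0973] [ 0.5554 -0.0627  0.1684]
   z 0.104 64 xm 0.5451 xr [0.5429 0.546 ] ym -0.0768 yr [-0.0804 -0.0731]
   z 0.154 1003 xm 0.5469 xr [0.535  0.5548] ym -0.0767 yr [-0.0894 -0.0638]
   z 0.164 231 xm 0.5481 xr [0.5433 0.5503] ym -0.0767 yr [-0.0849 -0.0681]
```

View pics/cb.png

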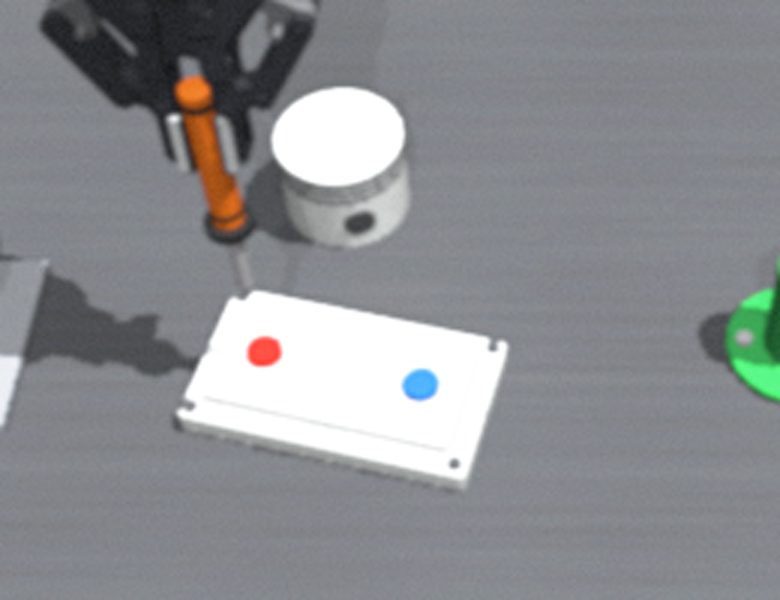

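The crop shows the probe upright behind and above the red pad at (264,350), with its tip aimed at it. Measured, the tip is within 2 mm of the pad centre, so I'm lowering.

>>> servo_tool:
  commands:
    - [0,0,0,1,-1,-15,1]
    - [0,0,0,1,-1,-30,1]
    - [0,0,0,1,-1,-40,1]
    - [0,0,0,1,-1,-46,1]
    - [0,0,0,1,-1,-46,1]

```text
clock: 5.58
tcp_pos: [0.5417, -0.0801, 0.1525]
orientation: [-3.135, 0.023, -0.177]
contact_force: [0.0, 0.7, 0.3]
grip_width: 0.016
gripper_force: 78.0
```

>>> servo_tool:
  commands:
    - [0,0,0,0,0,-0.5,1]
    - [0,0,0,0,0,-1,1]
    - [0,0,0,0,0,-1.5,1]
    - [0,0,0,0,0,-2,1]
    - [0,0,0,0,0,-2,1]

```text
clock: 6.0
tcp_pos: [0.5425, -0.0794, 0.1517]
orientation: [-3.135, 0.021, -0.18]
contact_force: [-0.2, 0.5, -1.4]
grip_width: 0.0161
gripper_force: 78.0
```

>>> servo_tool:
  commands:
    - [0,0,0,0,0,-0.5,1]
    - [0,0,0,0,0,-1,1]
    - [0,0,0,0,0,-1.5,1]
    - [0,0,0,0,0,-1.5,1]

```text
clock: 6.33
tcp_pos: [0.5422, -0.0794, 0.1497]
orientation: [-3.135, 0.021, -0.179]
contact_force: [0.4, -0.3, -1.1]
grip_width: 0.0159
gripper_force: 78.0
```

>>> servo_tool:
  commands:
    - [0,0,0,0,0,-0.5,1]
    - [0,0,0,0,0,-1,1]
    - [0,0,0,0,0,-1,1]

```text
clock: 6.58
tcp_pos: [0.5422, -0.0794, 0.1487]
orientation: [-3.135, 0.021, -0.179]
contact_force: [-0.1, 0.3, -0.8]
grip_width: 0.0164
gripper_force: 78.0
```

>>> servo_tool:
  commands:
    - [0,0,0,0,0,-0.5,1]
    - [0,0,0,0,0,-0.7,1]
    - [0,0,0,0,0,-0.7,1]

```text
clock: 6.83
tcp_pos: [0.5422, -0.0795, 0.148]
orientation: [-3.135, 0.021, -0.179]
contact_force: [0.3, 0.1, -0.5]
grip_width: 0.0163
gripper_force: 78.0
```

>>> servo_tool:
  commands:
    - [0,0,0,0,0,-0.5,1]
    - [0,0,0,0,0,-0.7,1]
    - [0,0,0,0,0,-0.7,1]

```text
clock: 7.08
tcp_pos: [0.5422, -0.0794, 0.1474]
orientation: [-3.135, 0.021, -0.179]
contact_force: [-0.6, 0.3, -0.8]
grip_width: 0.0163
gripper_force: 78.0
```

>>> servo_tool:
  commands:
    - [0,0,0,0,0,-0.3,1]
    - [0,0,0,0,0,-0.6,1]
    - [0,0,0,0,0,-0.6,1]

```text
clock: 7.33
tcp_pos: [0.5422, -0.0795, 0.1467]
orientation: [-3.135, 0.021, -0.179]
contact_force: [-0.0, -0.8, -1.0]
grip_width: 0.0162
gripper_force: 78.0
```

>>> servo_tool:
  commands:
    - [0,0,0,0,0,-0.3,1]
    - [0,0,0,0,0,-0.6,1]
    - [0,0,0,0,0,-0.6,1]

```text
clock: 7.58
tcp_pos: [0.5422, -0.0794, 0.1461]
orientation: [-3.135, 0.021, -0.179]
contact_force: [0.2, 0.1, -1.8]
grip_width: 0.0163
gripper_force: 78.0
```

>>> servo_tool:
  commands:
    - [0,0,0,0,0,-0.3,1]
    - [0,0,0,0,0,-0.6,1]
    - [0,0,0,0,0,-0.6,1]

```text
clock: 7.83
tcp_pos: [0.5422, -0.0795, 0.1456]
orientation: [-3.135, 0.021, -0.179]
contact_force: [-0.8, -0.6, -0.7]
grip_width: 0.0163
gripper_force: 78.0
```

```bash
python3 - <<'E'
from h import *
o=r.get_obs();print(o["tcp_pos"],o["contact_force"])
im,d=r.grab_frame("scene");P=cloud(d,cam("scene"))
a=im[200:290,180:330];cv2.imwrite("pics/cc.png",cv2.resize(a,None,fx=5,fy=5,interpolation=cv2.INTER_CUBIC))
hsv=cv2.cvtColor(im,cv2.COLOR_BGR2HSV);H,S,V=[hsv[...,i].astype(int) for i in range(3)]
m=(H>=4)&(H<18)&(S>170)&(V>50)&(np.linalg.norm((P-o["tcp_pos"])[...,:2],axis=-1)<.05)
print(np.sort(P[m][:,2])[-12:].round(4))
E
```

```text
[ 0.54224135 -0.07947391  0.14555502] [-0.78887833 -0.5666417  -0.74624945]
[0.2    0.2    0.2002 0.2002 0.2002 0.2002 0.2003 0.2005 0.2006 0.2006
 0.201  0.2042]
```

View pics/cc.png

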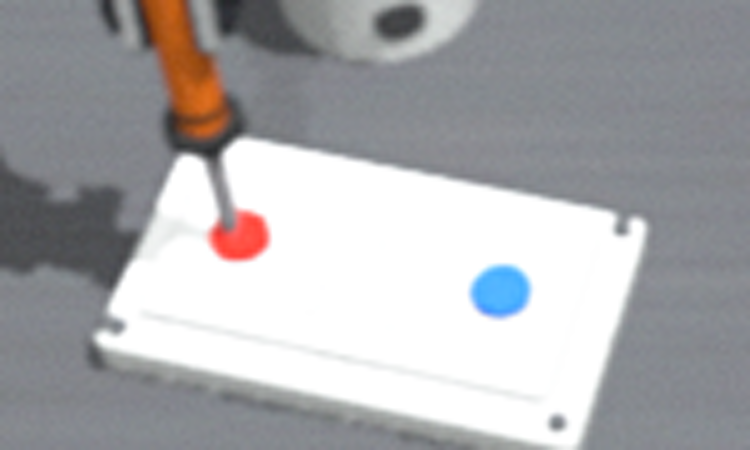

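The crop shows the tip at (235,230) right over the red pad, whose centre is (239,236). The handle-top height puts it about 2–3 mm above still.

>>> servo_tool:
  commands:
    - [0,0,0,0,0.5,-0.5,1]
    - [0,0,0,0,1,-1,1]
    - [0,0,0,0,1,-1,1]
    - [0,0,0,0,1,-1,1]

```text
clock: 8.22
tcp_pos: [0.5423, -0.0784, 0.1446]
orientation: [-3.135, 0.021, -0.179]
contact_force: [0.9, -0.1, -1.2]
grip_width: 0.0162
gripper_force: 78.0
```

>>> servo_tool:
  commands:
    - [0,0,0,0,0,-0.3,1]
    - [0,0,0,0,0,-0.6,1]
    - [0,0,0,0,0,-0.6,1]

```text
clock: 8.47
tcp_pos: [0.5425, -0.0785, 0.1442]
orientation: [-3.135, 0.021, -0.18]
contact_force: [0.6, -0.2, 1.1]
grip_width: 0.0163
gripper_force: 78.1
```

>>> servo_tool:
  commands:
    - [0,0,0,0,0,-0.3,1]
    - [0,0,0,0,0,-0.5,1]
    - [0,0,0,0,0,-0.5,1]

```text
clock: 8.72
tcp_pos: [0.5427, -0.0785, 0.144]
orientation: [-3.135, 0.021, -0.181]
contact_force: [-0.2, -0.2, 5.4]
grip_width: 0.0164
gripper_force: 78.3
```

Contact, about 5 N. I'll hold here, then lift and move to blue.

>>> servo_tool:
  commands:
    - [0,0,0,0,0,0,1]
    - [0,0,0,0,0,0,1]
    - [0,0,0,0,0,0,1]
    - [0,0,0,0,0,0,1]
    - [0,0,0,0,0,0,1]

```text
clock: 9.13
tcp_pos: [0.5427, -0.0785, 0.144]
orientation: [-3.135, 0.021, -0.181]
contact_force: [-1.8, -0.1, 5.3]
grip_width: 0.0165
gripper_force: 78.3
```

>>> servo_tool:
  commands:
    - [0,0,0,0,0,0,1]
    - [0,0,0,0,0,0,1]
    - [0,0,0,0,0,3,1]
    - [0,0,0,0,0,15,1]
    - [0,0,0,0,0,25,1]

```text
clock: 9.55
tcp_pos: [0.5417, -0.0785, 0.1684]
orientation: [-3.135, 0.021, -0.177]
contact_force: [0.8, -0.2, -0.8]
grip_width: 0.0161
gripper_force: 78.2
```

>>> servo_tool:
  commands:
    - [0,0,0,6,25,0,1]
    - [0,0,0,12,50,0,1]
    - [0,0,0,18,75,0,1]
    - [0,0,0,23,98,0,1]
    - [0,0,0,23,98,0,1]

```text
clock: 9.97
tcp_pos: [0.5663, 0.0258, 0.169]
orientation: [-3.132, 0.01, -0.181]
contact_force: [0.7, -0.6, -0.4]
grip_width: 0.0163
gripper_force: 78.2
```

```bash
python3 see.py d | grep -v "   z" ; python3 - <<'E'
from h import *
im=np.load("scene_d.npz")["im"];cv2.imwrite("pics/cd.png",cv2.resize(im[200:300,200:330],None,fx=5,fy=5,interpolation=cv2.INTER_CUBIC))
# pads from wrist cam
o=r.get_obs();C=cam("wrist",o);im=np.load("wrist_d.npz")["im"];hsv=cv2.cvtColor(im,cv2.COLOR_BGR2HSV)
for n,lo,hi in[("blue",100,120),("green",50,75)]:
    m=cv2.inRange(hsv,(lo,130,60),(hi,255,255));k,l,st,ce=cv2.connectedComponentsWithStats(m)
    for i in range(1,k):
        if st[i,4]>150:print(n,st[i],ce[i].round(1),ray(*ce[i],.032,C).round(4))
E
```

```text
[0.5663 0.0258 0.169 ] [-3.132  0.01  -0.181] [-0.14  0.31 -0.03  1.97  0.03  0.75 -1.77] 9.9667 [ 0.7 -0.6 -0.4]
scene orange 355 [0.5723 0.0258 0.1743] [0.5619 0.0152 0.1237] [0.5764 0.0337 0.219 ]
scene other 3353 [0.5691 0.0022 0.0306] [ 0.5019 -0.064   0.0091] [0.6223 0.0685 0.1365]
top other 254 [0.5414 0.0537 0.0212] [0.5165 0.0343 0.0094] [0.5915 0.0981 0.0315]
wrist orange 430 [0.5729 0.0294 0.2106] [0.5554 0.0188 0.1941] [0.5748 0.0369 0.219 ]
wrist other 19084 [0.5689 0.0024 0.0338] [ 0.5012 -0.0642  0.0091] [0.6235 0.0754 0.139 ]
blue [307 227  31  28 590] [321.9 239.8] [0.5668 0.0191 0.032 ]
green [   0  245  100  101 5261] [ 54.2 289.2] [0.5304 0.2267 0.032 ]
```

View pics/cd.png

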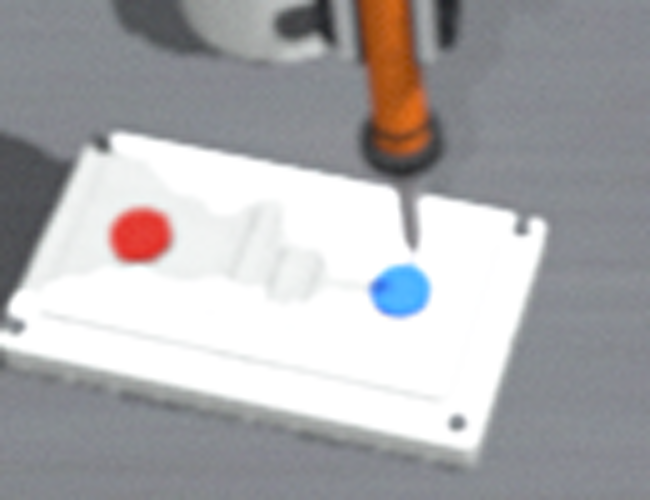

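The tip is at (413,250) above and a little right of the blue pad (400,290); the measured y of 0.0258 is overshoot. I'll lower a bit and re-read.

>>> servo_tool:
  commands:
    - [0,0,0,0,0,-6,1]
    - [0,0,0,0,0,-12,1]
    - [0,0,0,0,0,-18,1]
    - [0,0,0,0,0,-18,1]
    - [0,0,0,0,0,-18,1]

```text
clock: 10.53
tcp_pos: [0.5647, 0.019, 0.1497]
orientation: [-3.135, 0.022, -0.177]
contact_force: [-0.1, 0.2, -0.2]
grip_width: 0.0161
gripper_force: 78.2
```

```bash
python3 see.py e | grep -v "top"|grep -A4 "orange\|^\["
```

```text
[0.5647 0.019  0.1497] [-3.135  0.022 -0.177] [-0.14  0.34 -0.02  1.98  0.04  0.71 -1.77] 10.5333 [-0.1  0.2 -0.2]
scene orange 336 [0.5707 0.0182 0.156 ] [0.5557 0.0084 0.1052] [0.5743 0.0262 0.1997]
   z 0.1135 43 xm 0.5712 xr [0.5691 0.5737] ym 0.0187 yr [0.0116 0.0253]
   z 0.1275 50 xm 0.5711 xr [0.5682 0.5732] ym 0.0192 yr [0.013  0.0258]
   z 0.1429 51 xm 0.5712 xr [0.5689 0.5734] ym 0.0189 yr [0.0116 0.0253]
   z 0.1583 55 xm 0.571 xr [0.5682 0.5734] ym 0.0175 yr [0.0107 0.0237]
--
wrist orange 379 [0.5715 0.0226 0.1918] [0.5558 0.0108 0.1777] [0.5733 0.0291 0.1997]
   z 0.1875 235 xm 0.5718 xr [0.5691 0.5729] ym 0.0233 yr [0.0174 0.0275]
   z 0.1987 144 xm 0.5712 xr [0.567  0.5728] ym 0.0215 yr [0.0133 0.0282]
wrist other 36724 [0.5814 0.0159 0.0178] [ 0.4898 -0.071  -0.0025] [0.6547 0.1088 0.1196]
   z 0.0003 15849 xm 0.5995 xr [0.5117 0.6488] ym 0.0428 yr [-0.0478  0.1024]
```

>>> servo_tool:
  commands:
    - [0,0,0,1,0,-1.5,1]
    - [0,0,0,1,0,-3,1]
    - [0,0,0,1,0,-4,1]
    - [0,0,0,1,0,-4.5,1]
    - [0,0,0,1,0,-4.5,1]

```text
clock: 11.1
tcp_pos: [0.5662, 0.0195, 0.1458]
orientation: [-3.135, 0.021, -0.179]
contact_force: [0.1, 0.4, -0.7]
grip_width: 0.016
gripper_force: 78.2
```

>>> servo_tool:
  commands:
    - [0,0,0,0,0,-0.3,1]
    - [0,0,0,0,0,-0.6,1]
    - [0,0,0,0,0,-0.6,1]

```text
clock: 11.35
tcp_pos: [0.5663, 0.0195, 0.1454]
orientation: [-3.135, 0.021, -0.179]
contact_force: [-0.2, 0.0, -0.5]
grip_width: 0.016
gripper_force: 78.2
```

>>> servo_tool:
  commands:
    - [0,0,0,0,0,-0.3,1]
    - [0,0,0,0,0,-0.5,1]
    - [0,0,0,0,0,-0.5,1]

```text
clock: 11.6
tcp_pos: [0.5663, 0.0195, 0.1449]
orientation: [-3.135, 0.021, -0.179]
contact_force: [0.6, 0.4, -1.5]
grip_width: 0.016
gripper_force: 78.2
```

>>> servo_tool:
  commands:
    - [0,0,0,0,0,-0.3,1]
    - [0,0,0,0,0,-0.6,1]
    - [0,0,0,0,0,-0.6,1]

```text
clock: 11.85
tcp_pos: [0.5663, 0.0195, 0.1443]
orientation: [-3.135, 0.021, -0.179]
contact_force: [0.4, 0.4, -0.7]
grip_width: 0.0164
gripper_force: 78.2
```

>>> servo_tool:
  commands:
    - [0,0,0,0,0,-0.3,1]
    - [0,0,0,0,0,-0.5,1]
    - [0,0,0,0,0,-0.5,1]

```text
clock: 12.1
tcp_pos: [0.5666, 0.0195, 0.1441]
orientation: [-3.135, 0.021, -0.18]
contact_force: [-0.0, -0.6, 2.8]
grip_width: 0.0163
gripper_force: 78.3
```

>>> servo_tool:
  commands:
    - [0,0,0,0,0,-0.3,1]
    - [0,0,0,0,0,-0.3,1]
    - [0,0,0,0,0,-0.3,1]
    - [0,0,0,0,0,-0.3,1]
    - [0,0,0,0,0,-0.3,1]

```text
clock: 12.52
tcp_pos: [0.5667, 0.0196, 0.144]
orientation: [-3.135, 0.021, -0.181]
contact_force: [-0.4, -0.5, 5.6]
grip_width: 0.0161
gripper_force: 78.3
```

>>> servo_tool:
  commands:
    - [0,0,0,0,0,0,1]
    - [0,0,0,0,0,0,1]
    - [0,0,0,0,0,5,1]
    - [0,0,0,0,0,25,1]
    - [0,0,0,0,0,55,1]

```text
clock: 12.93
tcp_pos: [0.5638, 0.0193, 0.1962]
orientation: [-3.136, 0.021, -0.169]
contact_force: [0.3, -0.6, -1.2]
grip_width: 0.016
gripper_force: 78.3
```

>>> servo_tool:
  commands:
    - [0,0,0,-5,20,30,1]
    - [0,0,0,-13,55,35,1]
    - [0,0,0,-22,95,35,1]
    - [0,0,0,-30,130,35,1]
    - [0,0,0,-35,155,35,1]

```text
clock: 13.35
tcp_pos: [0.5297, 0.1783, 0.2338]
orientation: [-3.133, 0.016, -0.179]
contact_force: [0.9, 0.2, -0.9]
grip_width: 0.0163
gripper_force: 78.3
```

>>> servo_tool:
  commands:
    - [0,0,0,-6,30,0,1]
    - [0,0,0,-12,60,0,1]
    - [0,0,0,-15,74,0,1]
    - [0,0,0,-15,74,0,1]
    - [0,0,0,-15,74,0,1]

```text
clock: 13.77
tcp_pos: [0.5157, 0.2492, 0.2332]
orientation: [-3.135, 0.018, -0.178]
contact_force: [0.7, -0.6, -1.3]
grip_width: 0.0162
gripper_force: 78.3
```

```bash
python3 see.py f |grep -v top; python3 - <<'E'
from h import *
im=np.load("scene_f.npz")["im"]
w=np.load("wrist_f.npz")["im"]
a=cv2.resize(im[130:270,350:490],(420,420),interpolation=cv2.INTER_CUBIC)
b=cv2.resize(w[:,130:510],(380,480))[:420]
cv2.imwrite("pics/cf.png",np.hstack([a,b]))
E
```

```text
[0.5157 0.2492 0.2332] [-3.135  0.018 -0.178] [-0.48  0.26 -0.13  1.87  0.12  0.92 -2.26] 13.7667 [ 0.7 -0.6 -1.3]
scene orange 451 [0.5215 0.2478 0.2375] [0.5076 0.2399 0.1885] [0.5252 0.2598 0.283 ]
   z 0.196 65 xm 0.5215 xr [0.5164 0.5247] ym 0.2464 yr [0.2403 0.2537]
   z 0.211 73 xm 0.5218 xr [0.5177 0.5244] ym 0.2466 yr [0.2405 0.2538]
   z 0.2258 65 xm 0.5219 xr [0.5196 0.5241] ym 0.2468 yr [0.2412 0.253 ]
   z 0.2412 70 xm 0.5217 xr [0.5185 0.5241] ym 0.2492 yr [0.243  0.2563]
   z 0.2558 70 xm 0.5215 xr [0.5187 0.5241] ym 0.249 yr [0.243  0.2561]
   z 0.2706 80 xm 0.5214 xr [0.5178 0.524 ] ym 0.2481 yr [0.242  0.2553]
   z 0.281 28 xm 0.5192 xr [0.5089 0.5232] ym 0.2496 yr [0.2414 0.2597]
scene other 654 [0.5184 0.2505 0.1137] [0.4935 0.2313 0.0733] [0.5372 0.2737 0.203 ]
   z 0.081 416 xm 0.5177 xr [0.4974 0.5358] ym 0.2523 yr [0.2331 0.2713]
   z 0.1272 13 xm 0.5178 xr [0.5157 0.5194] ym 0.2478 yr [0.245  0.2502]
   z 0.1406 38 xm 0.5183 xr [0.5146 0.5203] ym 0.2474 yr [0.2442 0.252 ]
   z 0.1562 34 xm 0.5186 xr [0.5153 0.5206] ym 0.2477 yr [0.2445 0.2516]
   z 0.1683 24 
[... 478 characters left out ...]
] ym 0.25 yr [0.2432 0.2575]
   z 0.2454 545 xm 0.5227 xr [0.5196 0.5242] ym 0.2502 yr [0.2433 0.2574]
   z 0.2604 802 xm 0.5225 xr [0.5193 0.524 ] ym 0.2504 yr [0.2432 0.2576]
   z 0.2733 714 xm 0.5223 xr [0.5189 0.524 ] ym 0.2505 yr [0.2432 0.2578]
   z 0.2828 72 xm 0.522 xr [0.5178 0.5237] ym 0.2503 yr [0.243  0.2581]
wrist other 2980 [0.5199 0.2546 0.1271] [0.4964 0.2355 0.0733] [0.5362 0.2785 0.2031]
   z 0.0825 1716 xm 0.5186 xr [0.5013 0.5348] ym 0.2579 yr [0.238  0.2764]
   z 0.1395 60 xm 0.52 xr [0.5181 0.5208] ym 0.25 yr [0.2464 0.2538]
   z 0.1888 1023 xm 0.5216 xr [0.51   0.5293] ym 0.2502 yr [0.2374 0.2631]
   z 0.199 176 xm 0.5225 xr [0.5174 0.5248] ym 0.2499 yr [0.2416 0.2589]
```

View pics/cf.png

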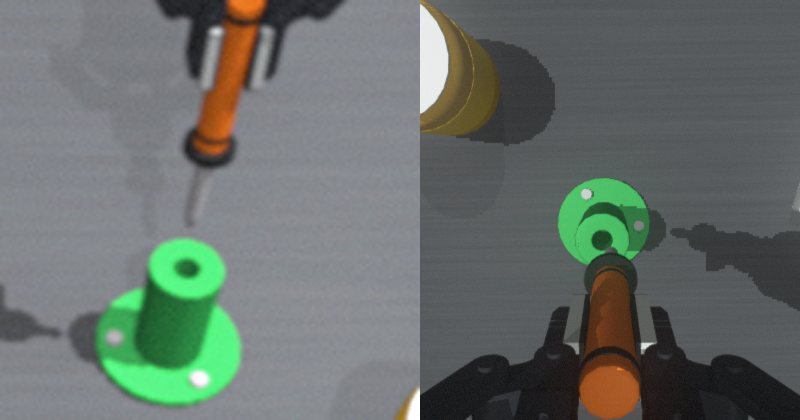

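The left panel shows the tip (192,220) just short of the cup mouth (187,268). The right panel shows the hole at (602,240), slightly left of the probe line. I'll shift about +5 mm y and -1.5 mm x, lower until it's just above, and re-measure.

>>> servo_tool:
  commands:
    - [0,0,0,-1,3,-8,1]
    - [0,0,0,-1.5,5,-16,1]
    - [0,0,0,-1.5,5,-24,1]
    - [0,0,0,-1.5,5,-28,1]
    - [0,0,0,-1.5,5,-28,1]

```text
clock: 14.33
tcp_pos: [0.5139, 0.2528, 0.2037]
orientation: [3.137, -0.021, 0.175]
contact_force: [-0.2, -0.2, -1.3]
grip_width: 0.016
gripper_force: 78.3
```

```bash
cat > hole.py <<'E'
from h import *
import sys
tag=sys.argv[1]
o=r.get_obs();print(o["tcp_pos"].round(4),o["orientation"].round(3))
for n in["scene","top","wrist"]:
    im,d=r.grab_frame(n);np.savez(f"{n}_{tag}.npz",im=im,d=d)
    C=cam(n,o);P=cloud(d,C);hsv=cv2.cvtColor(im,cv2.COLOR_BGR2HSV);H,S,V=[hsv[...,i].astype(int) for i in range(3)]
    g=(H>50)&(H<75)&(S>100)&(abs(P[...,2]-.082)<.004)&(np.linalg.norm(P[...,:2]-[.515,.254],axis=-1)<.04)
    p=P[g][:,:2]
    # outer circle: hull points of the top face, fixed radius 22 mm
    h=cv2.convexHull(p.astype(np.float32))[:,0]
    from scipy.optimize import least_squares
    s=least_squares(lambda c:np.hypot(*(h-c).T)-.022,[.515,.254],loss="soft_l1",f_scale=.001)
    print(n,"rim",g.sum(),s.x.round(4),"res",np.abs(s.fun).mean().round(4), "ext",p.min(0).round(4),p.max(0).round(4))
    k=(np.linalg.norm(P[...,:2]-o["tcp_pos"][:2],axis=-1)<.025)&(P[...,2]>.092)&(P[...,2]<.145)&((H<50)|(H>75)|(S<100))
    q=P[k]
    if len(q)>5:print("   shank",len(q),"xmax",np.percentile(q[:,0],95).round(4),"y",np.percentile(q[:,1],[3,97]).round(4),q.mean(0).round(4))
w=np.load(f"wrist_{tag}.npz")["im"];s=np.load(f"scene_{tag}.npz")["im"]
cv2.imwrite(f"pics/h{tag}.png",np.hstack([cv2.resize(s[170:270,350:470],(480,400),interpolation=cv2.INTER_CUBIC),cv2.resize(w[180:330,260:380],(320,400),interpolation=cv2.INTER_CUBIC)]))
E
python3 hole.py g
```

```text
[0.5139 0.2528 0.2037] [ 3.137 -0.021  0.175]
scene rim 329 [0.5154 0.2528] res 0.0005 ext [0.4941 0.2318] [0.5372 0.274 ]
   shank 90 xmax 0.5185 y [0.2475 0.2556] [0.5166 0.251  0.1212]Traceback (most recent call last):
  File "hole.py", line 11, in <module>
    h=cv2.convexHull(p.astype(np.float32))[:,0]
      ~~~~~~~~~~~~~~~~~~~~~~~~~~~~~~~~~~~~^^^^^
TypeError: 'NoneType' object is not subscriptable
```

```bash
sed -i 's/"scene","top","wrist"/"scene","wrist"/' hole.py; python3 hole.py g
```

```text
[0.5147 0.2533 0.2051] [-3.135  0.021 -0.178]
scene rim 327 [0.5154 0.2528] res 0.0006 ext [0.4944 0.2317] [0.5374 0.274 ]
   shank 91 xmax 0.5194 y [0.2481 0.2563] [0.5174 0.2516 0.123 ]
wrist rim 1765 [0.5148 0.2547] res 0.0002 ext [0.5016 0.2337] [0.5367 0.2764]
   shank 63 xmax 0.5198 y [0.2508 0.2579] [0.5191 0.2543 0.1117]
```

View pics/hg.png

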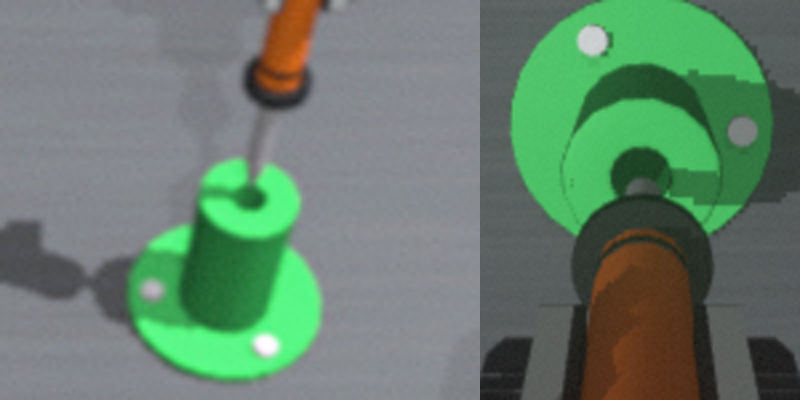

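Both views show the tip (left 257,178; right 640,187) right at the mouth, aligned within 1 mm. Lowering it in.

>>> servo_tool:
  commands:
    - [0,0,0,0,0.5,-6,1]
    - [0,0,0,0,0.5,-14,1]
    - [0,0,0,0,0.5,-20,1]
    - [0,0,0,0,0.5,-25,1]
    - [0,0,0,0,0.5,-30,1]

```text
clock: 14.95
tcp_pos: [0.5145, 0.2539, 0.1746]
orientation: [-3.135, 0.021, -0.178]
contact_force: [0.8, -0.8, 0.6]
grip_width: 0.0161
gripper_force: 78.3
```

>>> servo_tool:
  commands:
    - [0,0,0,0,0,-8,1]
    - [0,0,0,0,0,-17,1]
    - [0,0,0,0,0,-26,1]
    - [0,0,0,0,0,-33,1]
    - [0,0,0,0,0,-38,1]

```text
clock: 15.37
tcp_pos: [0.5143, 0.2538, 0.1362]
orientation: [-3.136, 0.021, -0.178]
contact_force: [-0.5, -0.7, -0.7]
grip_width: 0.0162
gripper_force: 78.3
```

>>> servo_tool:
  commands:
    - [0,0,0,0,0,-0.5,1]
    - [0,0,0,0,0,-1,1]
    - [0,0,0,0,0,-1.5,1]
    - [0,0,0,0,0,-2,1]
    - [0,0,0,0,0,-2,1]

```text
clock: 15.78
tcp_pos: [0.515, 0.2541, 0.1358]
orientation: [-3.134, 0.021, -0.18]
contact_force: [-0.2, 0.7, -1.1]
grip_width: 0.0162
gripper_force: 78.3
```

>>> servo_tool:
  commands:
    - [0,0,0,0,0,-0.5,1]
    - [0,0,0,0,0,-1,1]
    - [0,0,0,0,0,-1.5,1]
    - [0,0,0,0,0,-2,1]
    - [0,0,0,0,0,-2,1]

```text
clock: 16.2
tcp_pos: [0.5147, 0.254, 0.1334]
orientation: [-3.135, 0.021, -0.179]
contact_force: [-0.5, 0.4, -1.5]
grip_width: 0.0164
gripper_force: 78.3
```

>>> servo_tool:
  commands:
    - [0,0,0,0,0,-0.3,1]
    - [0,0,0,0,0,-0.7,1]
    - [0,0,0,0,0,-1,1]
    - [0,0,0,0,0,-1,1]

```text
clock: 16.53
tcp_pos: [0.5148, 0.2541, 0.1325]
orientation: [-3.135, 0.021, -0.179]
contact_force: [0.1, -0.1, -0.7]
grip_width: 0.0162
gripper_force: 78.3
```

>>> servo_tool:
  commands:
    - [0,0,0,0,0,-0.3,1]
    - [0,0,0,0,0,-0.5,1]
    - [0,0,0,0,0,-0.5,1]

```text
clock: 16.78
tcp_pos: [0.5149, 0.2541, 0.1324]
orientation: [-3.135, 0.021, -0.18]
contact_force: [-2.1, -1.0, 3.8]
grip_width: 0.0163
gripper_force: 78.4
```

Collar contact exactly at the expected height. Slight extra seat, then ease the grip and open.

>>> servo_tool:
  commands:
    - [0,0,0,0,0,-0.3,1]
    - [0,0,0,0,0,-0.3,1]
    - [0,0,0,0,0,-0.3,1]
  force: 30

```text
clock: 17.03
tcp_pos: [0.5151, 0.2541, 0.1324]
orientation: [-3.135, 0.021, -0.18]
contact_force: [-0.4, -0.3, 7.1]
grip_width: 0.0161
gripper_force: 78.7
```

>>> servo_tool:
  commands:
    - [0,0,0,0,0,0,0.77]
    - [0,0,0,0,0,0,0.72]
    - [0,0,0,0,0,0,0.68]
    - [0,0,0,0,0,0,0.64]
    - [0,0,0,0,0,0,0.6]

```text
clock: 17.45
tcp_pos: [0.5147, 0.254, 0.1315]
orientation: [-3.135, 0.021, -0.179]
contact_force: [0.6, 0.2, 0.9]
grip_width: 0.0344
gripper_force: 0.0
```

>>> servo_tool:
  commands:
    - [0,0,0,0,0,0,0.5]
    - [0,0,0,0,0,0,0.4]
    - [0,0,0,0,0,0,0.3]
    - [0,0,0,0,0,0,0.2]
    - [0,0,0,0,0,0,0.2]

```text
clock: 17.87
tcp_pos: [0.5148, 0.2541, 0.1317]
orientation: [-3.135, 0.021, -0.179]
contact_force: [0.9, 0.0, -0.1]
grip_width: 0.0682
gripper_force: 0.0
```

```bash
python3 see.py k | grep -v top
```

```text
[0.5148 0.2541 0.1317] [-3.135  0.021 -0.179] [-0.51  0.39 -0.12  1.96  0.17  0.71 -2.33] 17.8667 [ 0.9  0.  -0.1]
scene orange 333 [0.5213 0.2512 0.1364] [0.5144 0.2447 0.0885] [0.525  0.2591 0.1816]
   z 0.096 52 xm 0.5209 xr [0.515 0.524] ym 0.2508 yr [0.2448 0.2582]
   z 0.1113 53 xm 0.5215 xr [0.5171 0.5239] ym 0.2512 yr [0.2452 0.2581]
   z 0.126 48 xm 0.5213 xr [0.5181 0.5239] ym 0.2512 yr [0.2456 0.258 ]
   z 0.1413 55 xm 0.5215 xr [0.5172 0.5243] ym 0.251 yr [0.2455 0.2581]
   z 0.156 53 xm 0.5213 xr [0.5165 0.5239] ym 0.2511 yr [0.2455 0.2579]
   z 0.1706 57 xm 0.5214 xr [0.5174 0.5239] ym 0.2511 yr [0.2455 0.2579]
   z 0.1802 15 xm 0.5214 xr [0.5166 0.5245] ym 0.2531 yr [0.2452 0.2589]
scene other 5680 [0.5272 0.2516 0.01  ] [ 0.4248  0.1647 -0.0042] [0.6046 0.3436 0.1016]
   z 0.0015 4827 xm 0.5271 xr [0.4424 0.5948] ym 0.252 yr [0.1752 0.3331]
   z 0.0177 125 xm 0.5309 xr [0.5121 0.544 ] ym 0.2485 yr [0.2204 0.2703]
   z 0.0333 111 xm 0.5306 xr [0.5143 0.5368] ym 0.2483 yr [0.2319 0.2709]
   z 0.0483 124 xm 0.5307 xr [0.5144 0.5369] ym 0.2479 yr [0.2318 0.2691]
   z 0.06
[... 648 characters left out ...]
r [0.2482 0.2622]
   z 0.1728 552 xm 0.5229 xr [0.52   0.5243] ym 0.2554 yr [0.2484 0.2619]
wrist other 41826 [0.5271 0.2539 0.0103] [ 0.427   0.1642 -0.0016] [0.6048 0.344  0.1016]
   z 0.0021 37254 xm 0.5274 xr [0.4443 0.5952] ym 0.2538 yr [0.1749 0.3332]
   z 0.0212 175 xm 0.5341 xr [0.5275 0.5369] ym 0.2544 yr [0.2372 0.2717]
   z 0.0363 210 xm 0.534 xr [0.527  0.5369] ym 0.2548 yr [0.2373 0.2724]
   z 0.0512 246 xm 0.5338 xr [0.5262 0.5369] ym 0.2545 yr [0.2369 0.2724]
   z 0.066 299 xm 0.5339 xr [0.5271 0.537 ] ym 0.2543 yr [0.2369 0.2721]
   z 0.0836 3178 xm 0.5219 xr [0.5023 0.5362] ym 0.2547 yr [0.2356 0.2742]
   z 0.0926 464 xm 0.5212 xr [0.5105 0.5273] ym 0.2547 yr [0.2425 0.2668]
```

The probe stands upright with no tilt, and it matches the seated height. Withdrawing straight up.

>>> servo_tool:
  commands:
    - [0,0,0,0,0,0,0]
    - [0,0,0,0,0,10,0]
    - [0,0,0,0,0,30,0]
    - [0,0,0,0,0,60,0]
    - [0,0,0,0,0,90,0]

```text
clock: 18.43
tcp_pos: [0.5142, 0.2537, 0.2228]
orientation: [-3.136, 0.021, -0.177]
contact_force: [0.4, 0.3, 0.0]
grip_width: 0.0856
gripper_force: 0.0
```

>>> servo_tool:
  commands:
    - [0,0,0,0,0,30,0]
    - [0,0,0,0,0,60,0]
    - [0,0,0,0,0,60,0]
    - [0,0,0,0,0,60,0]
    - [0,0,0,0,0,60,0]

```text
clock: 18.85
tcp_pos: [0.5145, 0.2538, 0.2818]
orientation: [-3.135, 0.021, -0.179]
contact_force: [-0.8, -0.3, 0.5]
grip_width: 0.0855
gripper_force: 0.0
```

```bash
python3 - <<'E'
from h import *
o=r.get_obs();print(o["tcp_pos"],o["clock"])
im,d=r.grab_frame("scene");cv2.imwrite("pics/end.png",im)
P=cloud(d,cam("scene"));hsv=cv2.cvtColor(im,cv2.COLOR_BGR2HSV);H,S,V=[hsv[...,i].astype(int) for i in range(3)]
m=(H>=4)&(H<18)&(S>170)&(V>50)&(np.linalg.norm(P[...,:2]-[.515,.253],axis=-1)<.05)&(P[...,2]>.05)
p=P[m];print(m.sum(),p.min(0),p.max(0))
for a,b in[(.095,.12),(.15,.175)]:
    q=p[(p[:,2]>a)&(p[:,2]<b)];print(np.percentile(q,[3,97],axis=0).round(4))
im0=np.load("scene0.npz")["im"]
# bystanders unchanged?
for nm,(x0,x1,y0,y1) in dict(piston=(225,285,155,215),wrench=(240,365,355,410),tin=(465,545,250,330)).items():
    print(nm,np.abs(im[y0:y1,x0:x1].astype(int)-im0[y0:y1,x0:x1]).mean().round(1))
E
```

```text
[0.51446248 0.25384618 0.28179987] 18.85
345 [0.5102813  0.24451441 0.08517759] [0.52484275 0.2590496  0.18704923]
[[0.5163 0.2454 0.0961]
 [0.5244 0.258  0.1181]]
[[0.5181 0.2452 0.1512]
 [0.5241 0.2581 0.1743]]
piston 22.8
wrench 1.9
tin 1.7
```

View pics/end.png

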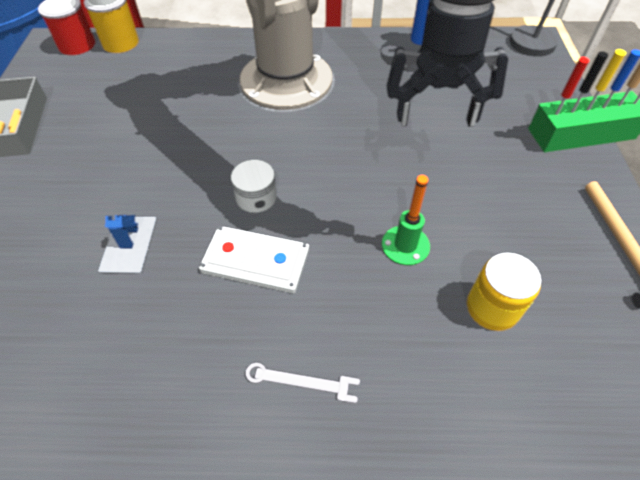

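The picture shows the probe upright in the cup at (415,210) and the gripper clear. The piston at (254,187) is in the same place and only shaded by the arm; the wrench and tin haven't moved.

```bash
python3 -c "
from bench import r
print(r.hand_in())"
```

```text
the job is handed in; nothing more can be done
None
```

The job is handed in: the probe touched the red pad and then the blue pad, each with about 5 N for over half a second. It now stands upright in the green cup, released with its collar on the rim, and the piston, wrench and tin were not moved.

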